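# Jack up the rail for tack welding

## Robot

A 6-joint arm with a two-finger parallel gripper is mounted at the origin on the work surface. World frame = base frame: x ahead of the robot, y to its left, z up, the work surface at z = 0. Lengths are in m, angles in rad, forces in N, time in s.
With the tool pointing down it reaches from about 0.25 to 0.775 m from the base axis. Payload 4 kg.
Tool frame: the origin (TCP) lies on the centre line of the jaws, within the pads' length; the fingertips stand ctrl.tcp_to_tips ahead of it and the grasp point (between the pads) lies 6 mm ahead of it (ctrl.tcp_to_tips is the distance from the TCP to the fingertips, in m); z points along the fingers, x is the direction in which the jaws open and shut, and the axes are right-handed (so a half turn about z gives the same grasp; the last joint's range is limited). The gripper opens to 85 mm and grips with 20 to 120 N. Pads are 22 mm wide; open, the fingers measure 114 mm over their backs; the gripper's body (76 mm by 85 mm) begins 54 mm behind the grasp point. The pads swing forward as they close: fully open they stand 13 mm farther back than shut.
Start: joints at [1.124, 0.087, 1.371, -0, 1.684, -0.103], TCP at [0.185, 0.518, 0.256] pointing down, gripper open.
Joint ranges: [-3.1, 3.1], [-0.76, 2.03], [0.27, 2.55], [-1.08, 4.22], [0.17, 2.65], [-2.57, 2.57]. Speed limits (rad/s): [2.79, 2.79, 3.14, 3.14, 3.14, 3.14].

## Interface

Orientations are given as a unit quaternion [x, y, z, w].
In Python, from station import sensors, cams, ticket, ctrl gives the robot as it stands. The module is installed in compiled form; this text tells all that it offers.
- The arm moves only by the tool carry_out, never from a script. Its arguments are lists of equal length, an entry for each row: "rotation": the turn, a rotation vector about the tool's x, y, z in degrees, a list of three; "slide": the shift along the tool's x, y, z in cm, a list of three; "hand": the closure in counts, from 0 (fully open) to 255 (shut). In form: {"rotation": [[wx, wy, wz], ...], "slide": [[dx, dy, dz], ...], "hand": [hand, ...]}. A call has 1 to 20 rows; each row shifts and turns the pose as measured when the row begins, along the tool's axes as they then stand; what a row does not reach is not made up. A row lasts 1/10 s, in which the tool goes at most 50 mm and 8.59 degrees, less where a joint would pass 70% of its speed; a pose out of reach is approached as far as the arm can. A call with a gripper value outside its range is refused whole. The fingers move at their own pace and stop on an object; "squeeze" is the grip in N (left out, the last holds). Time passes only in rows, so rows that do not move let the fingers close. It gives the time, the measured TCP pose, the force and the opening at its end, in the units of the state.
- sensors.observe(): the state, without advancing time (a new reading comes with each control period).
- cams.camera(name): name is "side" or "top"; returns a dict with "color" (420x560x3 uint8, blue, green, red), "intrinsics" (3x3 intrinsics, pixels), "world_to_cam" (4x4, takes a point from world to camera coordinates). Camera axes: x right, y down, z forward; pixel columns grow to the right and rows downward; lengths in m; the calibration is good to about 2 mm. A picture is of the moment at which its call begins. There is no depth.
- ticket.close_job(): hands the job in, once; it reports no verdict.
The state is a dict: "t": time; "joint_pos": joint angles; "dq": joint speeds; "effort": joint torques, N m; "ee_pos": TCP position; "ee_rot": TCP orientation; "force": force on the tool from outside, world axes, zero at the start; "wrist_torque": the same for the moment, N m; "gripper_width": finger opening in m.
Only numpy, scipy, OpenCV 4.12 (cv2) and the standard library are available. Lean on these libraries where they do the work, as an engineer would, in place of code of your own. Each camera call takes 0.05 s, during which the arm holds its last target.

## Task

Set the yellow lever jack flat on the bench with its black saddle centred under the red lift pad of the hinged steel rail. Try it with a full pump of the handle (all the way down, then all the way back up so that the rail comes down again), then press the handle fully down again and finish while still holding it down, the rail raised by the jack alone. Do not push on the rail or its jig with the arm, do not tip the jack over, and leave the can, the bolt bin and the hammer where they are.

Things in the scene. Friction and masses are not known exactly. Their poses are not given: they have to be found in the camera images.
- jack: Loose lever jack, 0.9 kg. Origin: underside of base below the tower's centre; x to the nose, z up. Grey base plate 8 mm thick, 80 mm wide, x -150 to +100 mm. Yellow tower 40 x 40 mm, top 112 mm high, centred on the origin: grasp it across y from above (mass centre within 20 mm). A steel toe in front carries the saddle at x = +85 mm. Handle pivot at x = -32, z = 70 mm; the handle rises to -x.
- saddle (a point): Centre of the top face of the jack's round black saddle, 36 mm across; 60 mm above the bench with the handle up, about 98 mm with it fully down.
- handle (a joint): Handle angle (rad): 0 = up (sprung), 0.63 = fully down, at the stop. It ends in a red round cross bar, 22 mm thick, 80 mm along the jack's y, centred 130 mm from the pivot: in the jack's frame at x -149, z 127 mm when up, x -160, z 47 mm when down. Each rad lifts the saddle 60 mm; no ratchet: it sinks as the handle rises. Pressing the bar takes 2 to 3 N at first, 8 to 14 N under load.
- fixture: Fixed blue hinge jig holding the rail, and a wooden packing block 60 mm high under the rail's free end. Origin on the bench straight below the lift pad; y along the rail to the hinge pin (y = +240, z = 127 mm); -x faces the robot. Jig plate y 200 to 300 mm, 110 mm wide; block y -220 to -170 mm, 90 mm wide; the bench between them is free.
- lift_pad (a point): Centre of the underside of the red lift pad (70 mm across the rail, 44 mm along it, 10 mm thick) below the rail, a 40 x 40 mm steel tube painted red there. Underside 73 mm above the bench with the rail down, 97 mm when level; the rail's top is 50 mm higher. Rail 1.3 to 2.1 kg.
- rail (a joint): Rail angle at its hinge (rad): -0.1 = down on its packing, 0 = level, positive = higher. The jack with its handle fully down brings it about level.
- paint_can: Upright metal can with a blue band, 64 mm across, 150 mm high, origin under its centre. Leave alone.
- bolt_bin: Green open bin of bolts, 130 x 100 x 55 mm, origin under its centre. Leave alone.
- hammer: Hammer lying on the bench at the robot's left, beyond the jig. Leave alone.

How it is judged:
By the outcome, as a careful person would: the job done as asked, in the order asked, and still so for the second after the job is handed in, while the arm keeps its last pose, push and grip.
It also fails if it takes over 61 s, if anything falls off the work surface, if the arm or the gripper's body presses on something with over 40 N, if the wrist force passes 120 N, or if a joint passes its speed limit or range.

## Working session

There is one attempt and no reset: what is moved stays moved. The work goes in short steps, Python scripts to look and compute and a tool call to move; the robot and the scene stay as the last step left them, time stands still between calls to the robot, and variables do not carry over. Pictures are saved under pics/ and viewed, and the job is handed in when it is done.

Besides the shell and the picture viewer there is one more tool, called after "Call:" as name(argument=value, ...) on one line, values as JSON. carry_out: Moves the arm, as the interface text tells. Its arguments: {"type":"object","properties":{"rotation":{"type":"array","items":{"type":"array","items":{"type":"number"}}},"slide":{"type":"array","items":{"type":"array","items":{"type":"number"}}},"hand":{"type":"array","items":{"type":"number"}},"squeeze":{"type":"number"}},"required":["rotation","slide","hand"]}

```bash
mkdir -p pics; python3 - <<'E'
from station import sensors,cams,ctrl
import cv2
s=sensors.observe()
print(s, ctrl.tcp_to_tips)
for n in("side","top"):
    c=cams.camera(n); cv2.imwrite(f"pics/{n}0.png",c["color"]); print(c["intrinsics"],c["world_to_cam"])
E
```

```text
{'t': 0.0, 'joint_pos': array([ 1.12392006e+00,  8.79699384e-02,  1.37226130e+00, -1.57936888e-06,
        1.68361279e+00, -1.03087477e-01]), 'dq': array([-0.00138283,  0.00033755,  0.00020823,  0.00215297, -0.00187587,
        0.00152093]), 'effort': array([ 8.90471292e-04, -3.51840878e+01, -3.13291061e+01,  1.14454901e-04,
        1.05201799e-02,  2.41865007e-05]), 'ee_pos': array([0.18518585, 0.51741306, 0.25512733]), 'ee_rot': array([ 8.17635327e-01,  5.75735359e-01, -9.81825551e-04,  5.50628816e-04]), 'force': array([0.19848546, 0.29534111, 0.04991574]), 'wrist_torque': array([-0.03285634,  0.01382652, -0.00367778]), 'gripper_width': 0.08521720020166369} 0.025
[[471.97513958   0.         282.48355052]
 [  0.         471.97513958 220.73650783]
 [  0.           0.           1.        ]] [[ 0.94751365 -0.31935192 -0.01523943 -0.52091551]
 [-0.21566706 -0.60324028 -0.76784692  0.21834635]
 [ 0.23602035  0.73083208 -0.64045209  1.34276038]
 [ 0.          0.          0.          1.        ]]
[[422.83633574   0.         275.56191431]
 [  0.         422.83633574 209.56146639]
 [  0.           0.           1.        ]] [[ 0.01950813 -0.99980406 -0.00335632 -0.02877349]
 [-0.99862594 -0.01932162 -0.04871252  0.52353672]
 [ 0.04863813  0.00430199 -0.9988072   1.21312593]
 [ 0.          0.          0.          1.        ]]
```

View pics/side0.png

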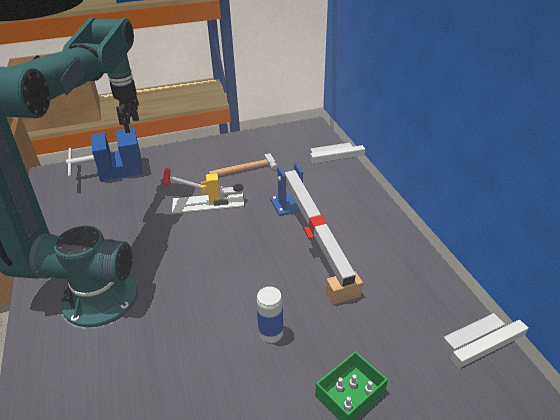

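View pics/top0.png

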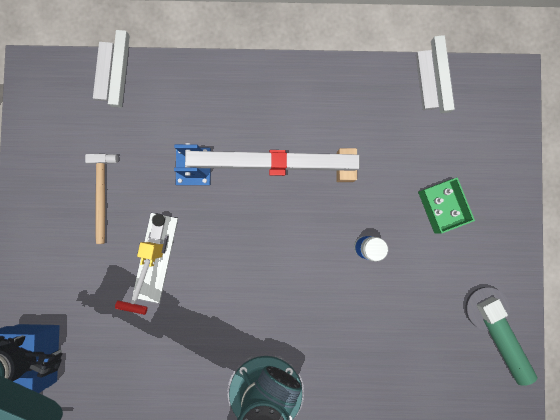

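```bash
cat > h.py <<'E'
import numpy as np,cv2
from station import sensors,cams,ctrl
from scipy.spatial.transform import Rotation as R
def ray(c,px):
    K,T=c["intrinsics"],c["world_to_cam"]
    d=T[:3,:3].T@np.linalg.solve(K,[px[0],px[1],1]); o=-T[:3,:3].T@T[:3,3]
    return o,d
def onz(c,px,z):
    o,d=ray(c,px); return o+d*(z-o[2])/d[2]
def proj(c,p):
    q=c["world_to_cam"]@np.append(p,1); q=c["intrinsics"]@q[:3]; return q[:2]/q[2]
def masks(c):
    h=cv2.cvtColor(c["color"],cv2.COLOR_BGR2HSV); H,S,V=cv2.split(h)
    return dict(yellow=(H>18)&(H<32)&(S>150)&(V>100), red=((H<6)|(H>174))&(S>150)&(V>60), black=(V<45),
      white=(S<40)&(V>150), orange=(H>8)&(H<17)&(S>80)&(V>120))
def blobs(m,amin=30):
    n,l,s,ce=cv2.connectedComponentsWithStats(m.astype(np.uint8))
    out=[]
    for i in range(1,n):
        if s[i,4]>=amin:
            ct=np.argwhere(l==i)[:,::-1].astype(np.int32)
            out.append((s[i,4],ce[i].round(1),cv2.minAreaRect(ct)))
    return out
E
python3 - <<'E'
from h import *
for n in("top","side"):
    c=cams.camera(n); m=masks(c)
    for k in("yellow","red","black","white"):
        print(n,k)
        for a,ce,r in blobs(m[k],40):
            print("  ",a,ce,np.round(r[0],1),np.round(r[1],1),round(r[2],1))
c=cams.camera("top");cv2.imwrite("pics/t1.png",cv2.resize(c["color"][120:330,80:370],None,fx=2.7,fy=2.7,interpolation=cv2.INTER_CUBIC))
c=cams.camera("side");cv2.imwrite("pics/s1.png",cv2.resize(c["color"][140:310,150:380],None,fx=3.4,fy=3.4,interpolation=cv2.INTER_CUBIC))
E
```

```text
top yellow
   146 [155.9 250.7] [155.3 248.7] [19.7 16. ] 66.0
top red
   366 [278.  162.1] [278.  162.5] [25. 16.] 90.0
   247 [130.4 307.2] [130.4 307.3] [31.6  8. ] 11.9
top black
   1155 [ 26.5 358.1] [ 30.5 358.5] [43. 61.] 90.0
   272 [282.9 376.6] [282.8 376.8] [37.2 10.1] 31.0
top white
   35272 [326.4  65.4] [279.5 208.4] [565.3 413.1] 0.9
   57 [  0.4 119. ] [1.000e-01 1.215e+02] [ 1.8 39.1] 2.9
   1285 [226.9 158.7] [227.5 157.5] [17. 85.] 90.0
   1053 [322.4 160.6] [322.5 160.6] [71.3 14.5] 1.2
   261 [ 99.4 158.1] [100. 158.] [ 8. 30.] 90.0
   1794 [154.3 262.7] [154.4 258.9] [28.2 89.9] 12.5
   474 [375.3 249. ] [375. 249.] [24. 24.] 45.0
   363 [494.9 311.1] [494.9 311. ] [19.2 18.8] 61.7
side yellow
   262 [211.2 185.4] [209.6 186.8] [26.4 17.7] 84.8
side red
   87 [166.2 176.7] [166.2 177. ] [ 5.7 16.2] 5.2
   121 [317.6 220.3] [317.8 220.3] [ 9.2 14.6] 76.0
   69 [308.6 232.1] [309.1 231.7] [12.1  6.7] 63.4
side black
   1259 [32.8  8.1] [41. 10.] [20. 82.] 90.0
   119 [128.7  33.6] [129.   33.5] [21.  8.] 90.0
   766 [35.9 93.1] [36.  92.5] [43. 26.] 90.0
   428 [1
[... 382 characters left out ...]
9.2] [336.7 148.5] [ 9.8 54.1] 81.3
   183 [ 75.4 159.6] [ 74.7 157.4] [21.9 31.1] 55.2
   80 [270.3 159.3] [270.2 159.3] [14.3  6.1] 61.4
   569 [302.  193.3] [301.8 193.1] [53.3 11.4] 60.3
   79 [186.1 181.3] [186.4 181.4] [30.1  2.6] 15.6
   64 [227.3 189.2] [227.9 189.5] [14.4  5.8] 5.7
   334 [216.  204.3] [212.1 202.5] [12.5 61.7] 83.7
   168 [197.5 199.4] [196.9 199.4] [ 8.4 22.4] 86.8
   57 [174.2 203.6] [174.7 204.5] [ 5.6 13.5] 4.8
   738 [334.7 250.9] [334.4 250.6] [61. 13.] 60.3
   421 [268.  296.6] [268.5 297. ] [22. 23.] 90.0
   248 [  2.6 332.6] [3.0e-01 3.4e+02] [ 7.8 59.5] 7.9
   890 [473.6 330.3] [474. 330.] [15.8 60.1] 64.0
   966 [490. 340.] [490.3 339.6] [13.  76.9] 63.4
```

View pics/t1.png

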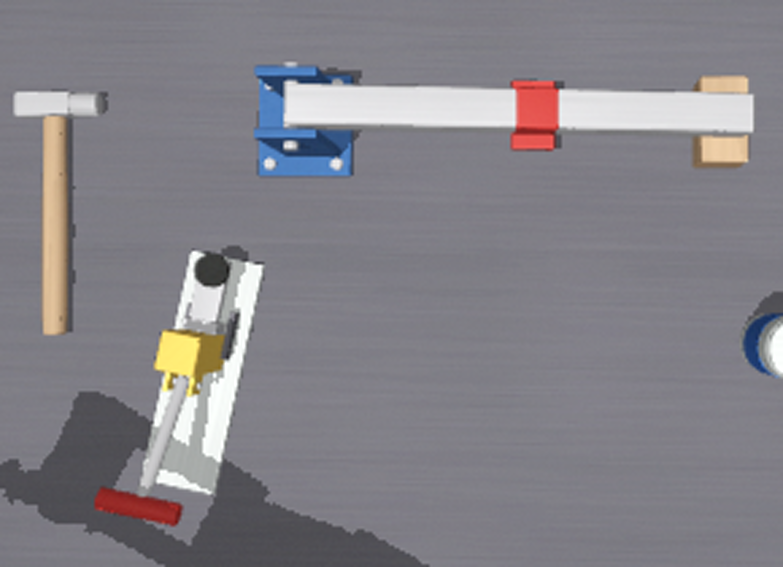

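View pics/s1.png

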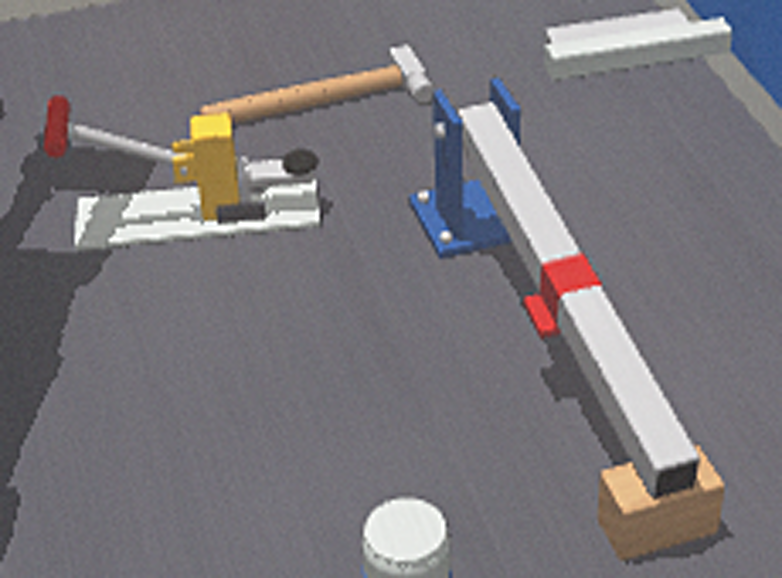

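```bash
python3 - <<'E'
from h import *
c=cams.camera("top"); T=c["world_to_cam"]; print("cam",-T[:3,:3].T@T[:3,3])
f=lambda x,y:(80+(x+.5)/2.7-.5,120+(y+.5)/2.7-.5)
s=onz(c,f(211.5,269),.06); b=onz(c,(130.4,307.2),.128)
print("saddle",s,"bar",b)
d=(s-b)[:2];print("len",np.linalg.norm(d)," (expect .234) yaw",np.degrees(np.arctan2(d[1],d[0])))
for p in[(190,250),(263,262),(213,495),(155,482)]: print("base",onz(c,f(*p),.008))
u=d/np.linalg.norm(d); print("origin from saddle",s[:2]-.085*u,"from bar",b[:2]+.149*u)
h=cv2.cvtColor(c["color"],cv2.COLOR_BGR2HSV);
crop=c["color"][238:270,135:170]
m=masks(c)["yellow"]
for z in(.112,): 
  for p in[(165,332),(222,337),(212,380),(155,370)]: print("tow",onz(c,f(*p),z))
# pad
for p in[(516,82),(558,82),(558,128),(516,128)]: print("railtop",onz(c,f(*p),.123))
for p in[(512,150),(554,150),]: print("padfront",onz(c,f(*p),.078))
for p in[(285,82),(285,125),(753,94),(753,132)]: print("rail",onz(c,f(*p),.123 if p[0]<400 else .11))
cs=cams.camera("side"); g=lambda x,y:(150+(x+.5)/3.4-.5,140+(y+.5)/3.4-.5)
print("side saddle",onz(cs,g(300,161),.06),"bar",onz(cs,(166.2,176.8),.127))
print("sidepad bottom corners",onz(cs,g(541,335),.073),onz(cs,g(525,297),.083), onz(cs,g(556,326),.073))
print("tower top side corners", [onz(cs,g(*p),.112).round(4) for p in((196,114),(228,115),(232,135),(191,135))])
E
```

```text
cam [ 0.4643745  -0.02387114  1.23708514]
saddle [0.48815227 0.30815216 0.06      ] bar [0.25698634 0.35327407 0.128     ]
len 0.23552849563187442  (expect .234) yaw -11.044847397942883
base [0.50923733 0.34670485 0.008     ]
base [0.49782357 0.26752007 0.008     ]
base [0.24810647 0.31324241 0.008     ]
base [0.2606088  0.37569205 0.008     ]
origin from saddle [0.40472668 0.32443623] from bar [0.4032265  0.32472905]
tow [0.42424712 0.33722334 0.112     ]
tow [0.42044492 0.28093768 0.112     ]
tow [0.37817233 0.28938996 0.112     ]
tow [0.38683935 0.34575103 0.112     ]
railtop [ 0.6766028  -0.00332896  0.123     ]
railtop [ 0.67738236 -0.04463801  0.123     ]
railtop [ 0.63186384 -0.04546957  0.123     ]
railtop [ 0.63108016 -0.00424219  0.123     ]
padfront [6.15150835e-01 1.79279638e-04 7.80000000e-02]
padfront [ 0.61596821 -0.04267384  0.078     ]
rail [0.67231177 0.22405482 0.123     ]
rail [0.62973135 0.22278035 0.123     ]
rail [ 0.67150147 -0.23889386  0.11      ]
rail [ 0.63350253 -0.23927206  0.11      ]
side saddle [0.48973476 0.30517372 0.06      ] bar [0.2595218  0.35124436 0.127     ]
sidepad bottom corners [ 0.62071909 -0.03947248  0.073     ] [0.62134057 0.00253228 0.083     ] [ 0.63752242 -0.03279632  0.073     ]
tower top side corners [array([0.3967, 0.348 , 0.112 ]), array([0.4268, 0.3352, 0.112 ]), array([0.4228, 0.2993, 0.112 ]), array([0.3844, 0.3131, 0.112 ])]
```

```bash
python3 - <<'E'
from h import *
c=cams.camera("top")
a=cv2.resize(c["color"][205:320,110:185],None,fx=5,fy=5,interpolation=cv2.INTER_CUBIC)
b=cv2.resize(c["color"][140:185,240:320],None,fx=5,fy=5,interpolation=cv2.INTER_CUBIC)
o=np.zeros((575,785,3),np.uint8);o[:575,:375]=a;o[:225,380:780]=b;cv2.imwrite("pics/t2.png",o)
E
```

```text
(no output)
```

View pics/t2.png

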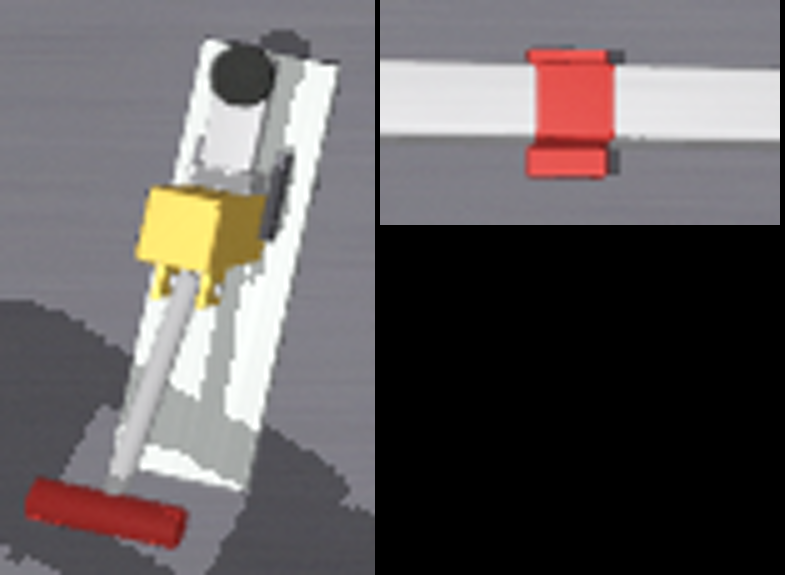

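```bash
python3 - <<'E'
from h import *
c=cams.camera("top")
A=lambda x,y:(110+(x+.5)/5-.5,205+(y+.5)/5-.5)
B=lambda x,y:(240+(x-380+.5)/5-.5,140+(y+.5)/5-.5)
print("tower",onz(c,A(178,225),.112), [onz(c,A(*p),.112)[:2].round(4) for p in((150,186),(219,192),(205,268),(137,255))])
print("saddle",onz(c,A(242,74),.06))
e=[onz(c,A(30,490),.127),onz(c,A(183,528),.127)];print("bar ends",e)
print("pad front",onz(c,B(527,177),.073),onz(c,B(606,177),.073),"back top",onz(c,B(529,51),.083),onz(c,B(608,51),.083))
print("padtop front",onz(c,B(527,150),.083),onz(c,B(608,150),.083))
print("rail edges", [onz(c,B(x,y),z)[:2].round(4) for x,y,z in((380,62,.127),(380,135,.127),(780,69,.118),(780,141,.118))])
print("paint",[onz(c,B(*p),.123)[:2].round(4) for p in((535,64),(614,64),(614,138),(536,138))])
s=sensors.observe();r=R.from_quat(s['ee_rot']).as_matrix();print(r)
E
```

```text
tower [0.40608047 0.32487846 0.112     ] [array([0.4264, 0.3405]), array([0.424 , 0.3037]), array([0.3836, 0.3098]), array([0.3898, 0.3461])]
saddle [0.48791399 0.30819595 0.06      ]
bar ends [array([0.26787546, 0.39261712, 0.127     ]), array([0.24990578, 0.31220027, 0.127     ])]
pad front [0.61645419 0.00116771 0.073     ] [ 0.61728793 -0.04254792  0.073     ] back top [0.68485891 0.00126455 0.083     ] [ 0.6856791  -0.04220229  0.083     ]
padtop front [0.63004715 0.0012546  0.083     ] [ 0.63089326 -0.04321042  0.083     ]
rail edges [array([0.6691, 0.0791]), array([0.6302, 0.0781]), array([ 0.671 , -0.1335]), array([ 0.6324, -0.1341])]
paint [array([ 0.6703, -0.0029]), array([ 0.6711, -0.0449]), array([ 0.6316, -0.0456]), array([ 0.6308, -0.0043])]
[[ 3.37055286e-01  9.41484855e-01  3.44912572e-05]
 [ 9.41484856e-01 -3.37055286e-01  1.30364177e-08]
 [ 1.16377342e-05  3.24686023e-05 -9.99999999e-01]]
```

```bash
cat >> h.py <<'E'
def plan(p,yaw):
    "tool-x heading yaw(deg), tool down. rotation vector needed then slide (cm) in the rotated frame"
    s=sensors.observe(); r=R.from_quat(s['ee_rot'])
    y=np.radians(yaw); M=np.array([[np.cos(y),np.sin(y),0],[np.sin(y),-np.cos(y),0],[0,0,-1.]])
    print("t",round(s['t'],2),"pos",s['ee_pos'].round(4),"F",s['force'].round(1),"w",round(s['gripper_width'],4))
    print("rot",np.degrees((r.inv()*R.from_matrix(M)).as_rotvec()).round(2),"slide cm",(M.T@(np.array(p)-s['ee_pos'])*100).round(2))
E
python3 -c "
from h import *
plan([.4045,.3245,.17],78.8)"
```

```text
t 0.5 pos [0.1854 0.5178 0.2563] F [0.2 0.4 0.7] w 0.085
rot [ 0.  -0.  -8.5] slide cm [-14.71  25.25   8.63]
```

Call:
carry_out(rotation=[[0,0,-4.5],[0,0,-4],[0,0,0],[0,0,0],[0,0,0],[0,0,0],[0,0,0],[0,0,0],[0,0,0]], slide=[[0,0,0],[0,0,0],[-2.5,4.2,0],[-2.5,4.2,0],[-2.5,4.2,0],[-2.5,4.2,0],[-2.5,4.2,0],[-2.2,4.2,0],[0,0,0]], hand=[0,0,0,0,0,0,0,0,0], squeeze=60)

```text
t: 1.4
ee_pos: [0.4119, 0.3218, 0.256]
ee_rot: [0.768, 0.64, 0.002, -0.0]
force: [-0.2, 0.1, 0.6]
gripper_width: 0.0855
```

```bash
python3 -c "
from h import *
plan([.4045,.3245,.094],78.8)"
```

```text
t 1.4 pos [0.4119 0.3218 0.256 ] F [-0.2  0.1  0.6] w 0.0855
rot [ 0.11 -0.14  0.79] slide cm [ 0.12 -0.78 16.2 ]
```

Call:
carry_out(rotation=[[0,0,0.7],[0,0,0],[0,0,0],[0,0,0],[0,0,0],[0,0,0]], slide=[[0.1,-0.8,0],[0,0,3],[0,0,3],[0,0,3],[0,0,1],[0,0,0]], hand=[0,0,0,0,0,0])

```text
t: 2.0
ee_pos: [0.3995, 0.3296, 0.1561]
ee_rot: [0.772, 0.636, 0.004, -0.002]
force: [1.2, 0.1, 0.7]
gripper_width: 0.0852
```

```bash
python3 -c "
from h import *
plan([.4045,.3245,.094],78.8)
c=cams.camera('side');cv2.imwrite('pics/s3.png',cv2.resize(c['color'][60:230,110:340],None,fx=3.4,fy=3.4,interpolation=cv2.INTER_CUBIC))
"
```

```text
t 2.0 pos [0.3995 0.3296 0.1561] F [1.2 0.1 0.7] w 0.0852
rot [ 0.17 -0.49  0.2 ] slide cm [-0.41  0.59  6.21]
```

View pics/s3.png

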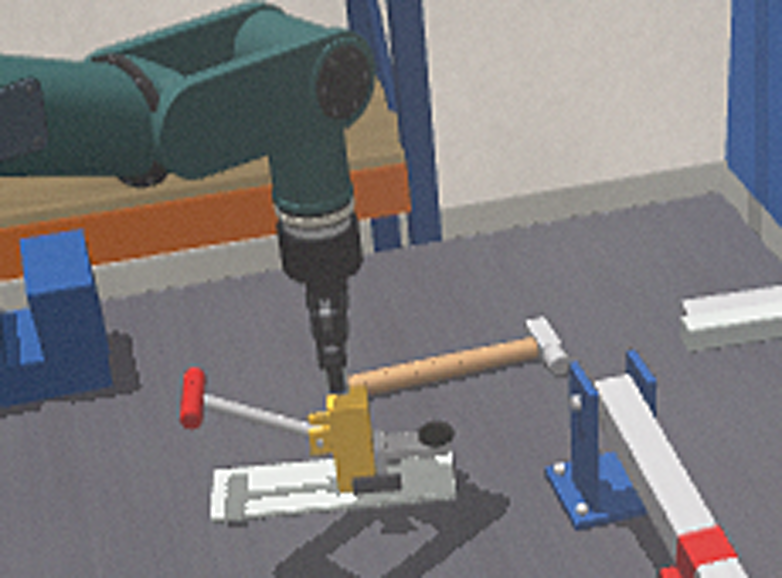

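Call:
carry_out(rotation=[[0.2,-0.5,0.2],[0,0,0],[0,0,0],[0,0,0],[0,0,0]], slide=[[-0.4,0.6,0],[0,0,0],[0,0,1],[0,0,1],[0,0,0]], hand=[0,0,0,0,0])

```text
t: 2.55
ee_pos: [0.4076, 0.3269, 0.1416]
ee_rot: [0.773, 0.635, 0.005, 0.001]
force: [-0.4, -0.9, -0.3]
gripper_width: 0.0853
```

```bash
python3 -c "
from h import *
plan([.4045,.3245,.094],78.8)
"
```

```text
t 2.55 pos [0.4076 0.3269 0.1416] F [-0.4 -0.9 -0.3] w 0.0853
rot [ 0.44 -0.44  0.04] slide cm [-0.29 -0.26  4.76]
```

Call:
carry_out(rotation=[[0.4,-0.4,0],[0,0,0],[0,0,0],[0,0,0],[0,0,0],[0,0,0],[0,0,0]], slide=[[-0.3,-0.3,0],[0,0,1],[0,0,1],[0,0,1],[0,0,1],[0,0,0.5],[0,0,0]], hand=[0,0,0,0,0,0,0])

```text
t: 3.25
ee_pos: [0.4029, 0.3235, 0.091]
ee_rot: [0.773, 0.635, -0.002, -0.0]
force: [-0.3, -0.4, 0.3]
gripper_width: 0.0853
```

```bash
python3 -c "
from h import *
plan([.4045,.3245,.094],78.8)
"
```

```text
t 3.25 pos [0.4029 0.3235 0.091 ] F [-0.3 -0.4  0.3] w 0.0853
rot [-0.13  0.12  0.01] slide cm [ 0.12  0.13 -0.3 ]
```

Close to target; close the fingers.

Call:
carry_out(rotation=[[0,0,0],[0,0,0],[0,0,0],[0,0,0],[0,0,0],[0,0,0],[0,0,0],[0,0,0]], slide=[[0.1,0.1,0],[0,0,0],[0,0,0],[0,0,0],[0,0,0],[0,0,0],[0,0,0],[0,0,0]], hand=[0,60,100,140,180,220,255,255], squeeze=70)

```text
t: 4.05
ee_pos: [0.4049, 0.3243, 0.0921]
ee_rot: [0.773, 0.635, -0.001, 0.0]
force: [-0.4, -2.0, -0.1]
gripper_width: 0.0393
```

```bash
python3 -c "
from h import *
plan([.4045,.3245,.094],78.8)
c=cams.camera('side');cv2.imwrite('pics/s4.png',cv2.resize(c['color'][60:230,110:340],None,fx=3.4,fy=3.4,interpolation=cv2.INTER_CUBIC))
"
```

```text
t 4.05 pos [0.4049 0.3243 0.0921] F [-0.4 -2.  -0.1] w 0.0393
rot [-0.03  0.1   0.02] slide cm [ 0.02 -0.04 -0.19]
```

View pics/s4.png

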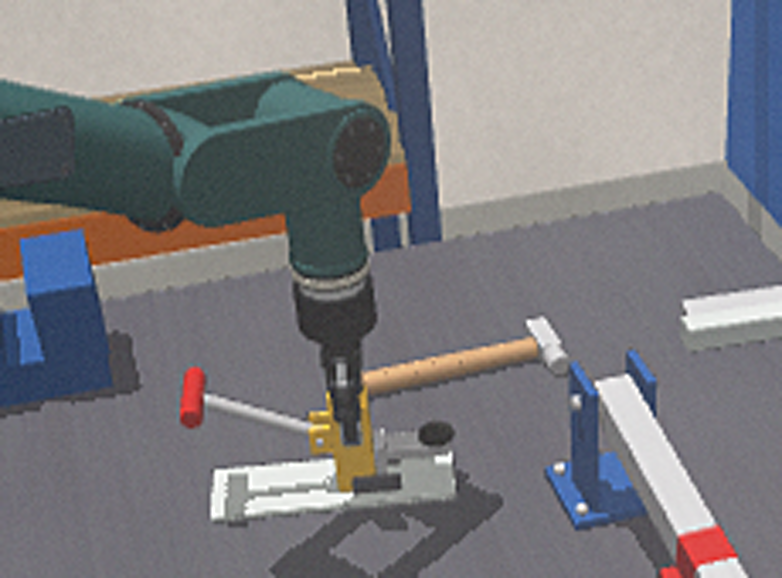

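Call:
carry_out(rotation=[[0,0,0],[0,0,0],[0,0,0],[0,0,0]], slide=[[0,0,-0.7],[0,0,-0.7],[0,0,-0.7],[0,0,0]], hand=[255,255,255,255])

```text
t: 4.5
ee_pos: [0.402, 0.3229, 0.1093]
ee_rot: [0.773, 0.635, -0.006, -0.001]
force: [0.9, 0.6, -7.7]
gripper_width: 0.0392
```

```bash
python3 -c "
from h import *
plan([.44,-.0215,.113],90.6)
c=cams.camera('side');cv2.imwrite('pics/s5.png',cv2.resize(c['color'][60:230,110:340],None,fx=3.4,fy=3.4,interpolation=cv2.INTER_CUBIC))
"
```

```text
t 4.5 pos [0.402  0.3229 0.1093] F [ 0.9  0.6 -7.7] w 0.0392
rot [ -0.52   0.42 -11.79] slide cm [-34.48   3.44  -0.37]
```

View pics/s5.png

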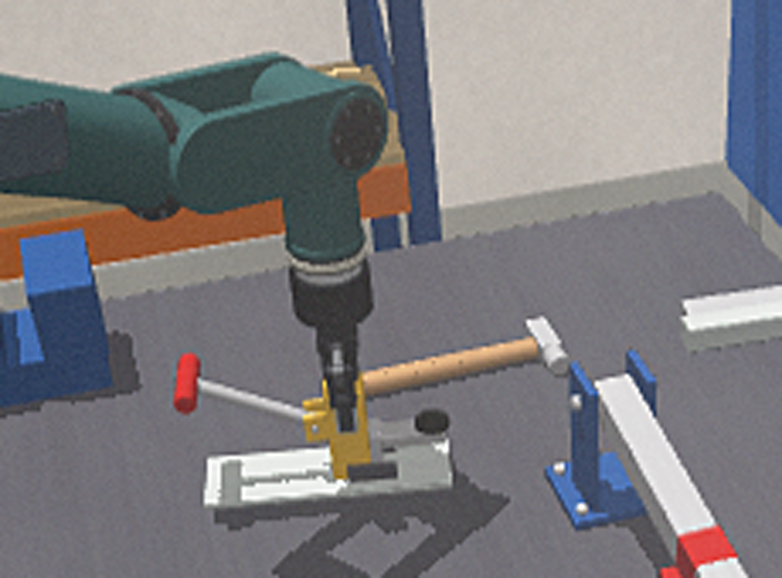

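Call:
carry_out(rotation=[[0,0,-4],[0,0,-4],[0,0,-3.8],[0,0,0],[0,0,0],[0,0,0],[0,0,0],[0,0,0],[0,0,0],[0,0,0],[0,0,0],[0,0,0],[0,0,0],[0,0,0]], slide=[[0,0,-0.3],[0,0,0],[0,0,0],[-1.5,1,0],[-3,1,0],[-3.5,1,0],[-3.5,0.4,0],[-3.5,0,0],[-3.5,0,0],[-3.5,0,0],[-3.5,0,0],[-3.5,0,0],[-2,0,0],[0,0,0]], hand=[255,255,255,255,255,255,255,255,255,255,255,255,255,255])

```text
t: 5.95
ee_pos: [0.4409, 0.003, 0.1079]
ee_rot: [0.699, 0.715, -0.008, -0.003]
force: [-0.2, 1.6, -8.9]
gripper_width: 0.039
```

```bash
python3 -c "
from h import *
plan([.47,-.0215,.102],90.6)
"
```

```text
t 5.95 pos [0.4409 0.003  0.1079] F [-0.2  1.6 -8.9] w 0.039
rot [-0.86  0.41  0.76] slide cm [-2.48  2.88  0.59]
```

Call:
carry_out(rotation=[[-0.8,0.4,0.7],[0,0,0],[0,0,0],[0,0,0]], slide=[[0,0,0],[-1.2,1,0.1],[-1.2,1,0.1],[0,0,0]], hand=[255,255,255,255])

```text
t: 6.35
ee_pos: [0.4623, -0.0206, 0.1051]
ee_rot: [0.703, 0.711, 0.001, -0.001]
force: [0.1, 0.5, -8.5]
gripper_width: 0.0391
```

```bash
python3 -c "
from h import *
plan([.47,-.0215,.099],90.6)
c=cams.camera('top');cv2.imwrite('pics/t6.png',cv2.resize(c['color'][140:320,220:340],None,fx=3.3,fy=3.3,interpolation=cv2.INTER_CUBIC))
for a,ce,r in blobs(masks(c)['red'],40): print(a,ce,r)
print('bar',[onz(c,ce,.127+.015) for a,ce,r in blobs(masks(c)['red'],40)])
c=cams.camera('side');cv2.imwrite('pics/s6.png',cv2.resize(c['color'][140:310,150:380],None,fx=3.4,fy=3.4,interpolation=cv2.INTER_CUBIC))
"
```

```text
t 6.35 pos [ 0.4623 -0.0206  0.1051] F [ 0.1  0.5 -8.5] w 0.0391
rot [ 0.03 -0.13  0.08] slide cm [-0.09  0.77  0.61]
366 [278.  162.1] ((278.0, 162.5), (25.0, 16.0), 90.0)
195 [272.7 289.5] ((273.0, 289.5), (7.0, 24.0), 90.0)
bar [array([ 0.6416876, -0.023093 ,  0.142    ]), array([ 0.3119663 , -0.01581414,  0.142     ])]
```

View pics/t6.png

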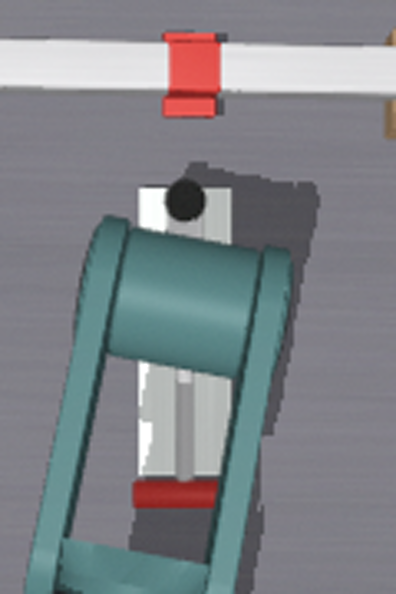

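View pics/s6.png

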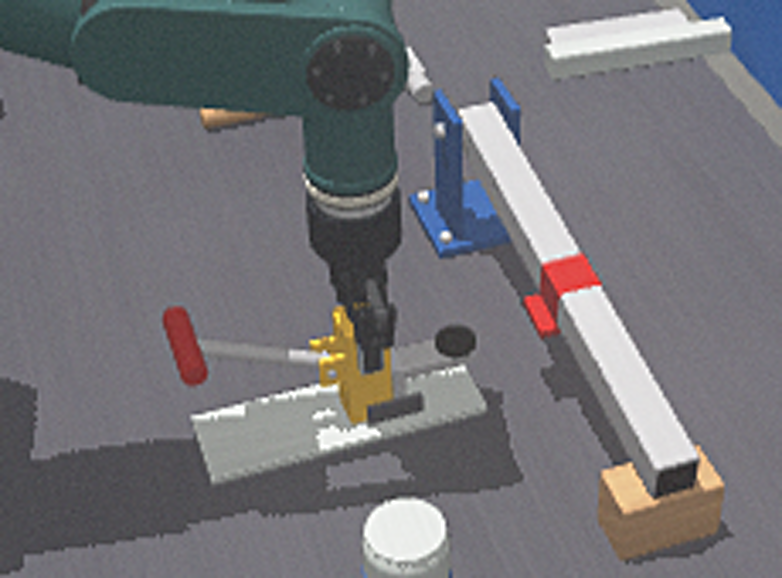

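```bash
python3 -c "
from h import *
c=cams.camera('top');s=sensors.observe()['ee_pos']
m=masks(c)['black'].copy(); 
h=cv2.cvtColor(c['color'],cv2.COLOR_BGR2HSV)[...,2]<62; h[:190]=0;h[212:]=0;h[:,:262]=0;h[:,290:]=0
print([(a,ce,r) for a,ce,r in blobs(h,40)])
f=lambda x,y:(220+(x+.5)/3.3-.5,140+(y+.5)/3.3-.5)
p=onz(c,f(186,200),.073);print('saddle',p,'rel tcp',p-s)
for z,q in((.021,(138,187)),(.021,(231,187)),(.021,(138,475))): print(onz(c,f(*q),z))
"
```

```text
[(np.int32(114), array([275.2, 200.6]), ((275.5, 200.5), (11.0, 11.0), 0.0))]
saddle [ 0.54678287 -0.01960624  0.073     ] rel tcp [ 0.08611542 -0.00042666 -0.03179038]
[0.56104114 0.02274986 0.021     ]
[ 0.56260476 -0.05850793  0.021     ]
[0.31122081 0.01746958 0.021     ]
```

Call:
carry_out(rotation=[[0,0,0],[0,0,0],[0,0,0],[0,0,0]], slide=[[0,1,0.4],[0,1,0.3],[0,1,0],[0,0,0]], hand=[255,255,255,255])

```text
t: 6.9
ee_pos: [0.4935, -0.0175, 0.0967]
ee_rot: [0.702, 0.712, 0.001, -0.002]
force: [0.4, 0.4, -7.3]
gripper_width: 0.0393
```

```bash
python3 -c "
from h import *
plan([.565,-.0215,.0975],90.6)
"
```

```text
t 6.9 pos [ 0.4935 -0.0175  0.0967] F [ 0.4  0.4 -7.3] w 0.0393
rot [-0.08 -0.28  0.23] slide cm [-0.48  7.15 -0.08]
```

Call:
carry_out(rotation=[[0,-0.3,0.2],[0,0,0],[0,0,0],[0,0,0],[0,0,0]], slide=[[-0.4,0,-0.1],[0,1.5,0],[0,1.5,0],[0,1.5,0],[0,0,0]], hand=[255,255,255,255,255])

```text
t: 7.4
ee_pos: [0.5393, -0.0218, 0.0972]
ee_rot: [0.703, 0.711, -0.002, -0.001]
force: [0.8, 0.5, -7.4]
gripper_width: 0.0393
```

```bash
python3 -c "
from h import *
plan([.565,-.0215,.0975],90.6)
"
```

```text
t 7.4 pos [ 0.5393 -0.0218  0.0972] F [ 0.8  0.5 -7.4] w 0.0393
rot [-0.26  0.13  0.02] slide cm [ 0.    2.57 -0.03]
```

Call:
carry_out(rotation=[[0,0,0],[0,0,0],[0,0,0],[0,0,0]], slide=[[0,1,0],[0,1,0],[0,0.5,0],[0,0,0]], hand=[255,255,255,255])

```text
t: 7.8
ee_pos: [0.565, -0.0219, 0.0966]
ee_rot: [0.703, 0.711, -0.003, -0.002]
force: [-0.4, -0.7, -8.0]
gripper_width: 0.0393
```

```bash
python3 -c "
from h import *
plan([.565,-.0215,.092],90.6)
c=cams.camera('side');cv2.imwrite('pics/s7.png',cv2.resize(c['color'][140:310,150:380],None,fx=3.4,fy=3.4,interpolation=cv2.INTER_CUBIC))
"
```

```text
t 7.8 pos [ 0.565  -0.0219  0.0966] F [-0.4 -0.7 -8. ] w 0.0393
rot [-0.4   0.15 -0.  ] slide cm [0.04 0.   0.46]
```

View pics/s7.png

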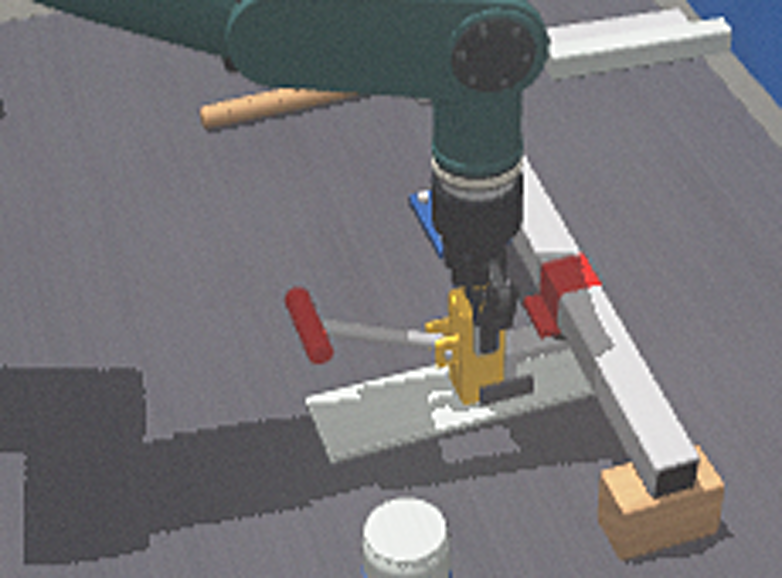

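Call:
carry_out(rotation=[[-0.4,0.1,0],[0,0,0],[0,0,0],[0,0,0]], slide=[[0,0,0],[0,0,0.25],[0,0,0.25],[0,0,0]], hand=[255,255,255,255])

```text
t: 8.25
ee_pos: [0.5638, -0.0219, 0.0923]
ee_rot: [0.703, 0.711, -0.0, 0.0]
force: [1.1, -0.0, -8.2]
gripper_width: 0.0393
```

```bash
python3 -c "
from h import *
plan([.565,-.0215,.092],90.6)
"
```

```text
t 8.25 pos [ 0.5638 -0.0219  0.0923] F [ 1.1 -0.  -8.2] w 0.0393
rot [-0.01  0.04 -0.01] slide cm [0.04 0.12 0.03]
```

Call:
carry_out(rotation=[[0,0,0],[0,0,0],[0,0,0]], slide=[[0,0.1,0.1],[0,0,0.1],[0,0,0]], hand=[255,255,255])

```text
t: 8.55
ee_pos: [0.5642, -0.0219, 0.0922]
ee_rot: [0.703, 0.711, -0.001, -0.0]
force: [-0.6, 1.1, -8.0]
gripper_width: 0.0389
```

```bash
python3 -c "
from h import *
plan([.565,-.0215,.092],90.6)
"
```

```text
t 8.55 pos [ 0.5642 -0.0219  0.0922] F [-0.6  1.1 -8. ] w 0.0389
rot [-0.05  0.05  0.  ] slide cm [0.04 0.08 0.02]
```

Call:
carry_out(rotation=[[0,0,0],[0,0,0],[0,0,0]], slide=[[0,0.1,0.2],[0,0,0.2],[0,0,0]], hand=[255,255,255])

```text
t: 8.85
ee_pos: [0.5647, -0.022, 0.0923]
ee_rot: [0.703, 0.711, -0.001, 0.0]
force: [-0.9, 0.1, -8.9]
gripper_width: 0.0392
```

```bash
python3 -c "
from h import *
plan([.565,-.0215,.092],90.6)
"
```

```text
t 8.85 pos [ 0.5647 -0.022   0.0923] F [-0.9  0.1 -8.9] w 0.0392
rot [-0.06  0.06  0.03] slide cm [0.05 0.03 0.03]
```

Call:
carry_out(rotation=[[0,0,0],[0,0,0]], slide=[[0,0,0.4],[0,0,0.3]], hand=[255,255])

```text
t: 9.05
ee_pos: [0.565, -0.0222, 0.0921]
ee_rot: [0.703, 0.711, -0.0, 0.001]
force: [-7.5, 0.4, 8.3]
gripper_width: 0.0391
```

```bash
python3 -c "
from h import *
plan([.565,-.0215,.092],90.6)
c=cams.camera('side');cv2.imwrite('pics/s8.png',cv2.resize(c['color'][180:300,220:360],None,fx=5,fy=5,interpolation=cv2.INTER_CUBIC))
"
```

```text
t 9.05 pos [ 0.565  -0.0222  0.0921] F [-7.5  0.4  8.3] w 0.0391
rot [0.03 0.06 0.01] slide cm [ 0.07 -0.    0.01]
```

View pics/s8.png

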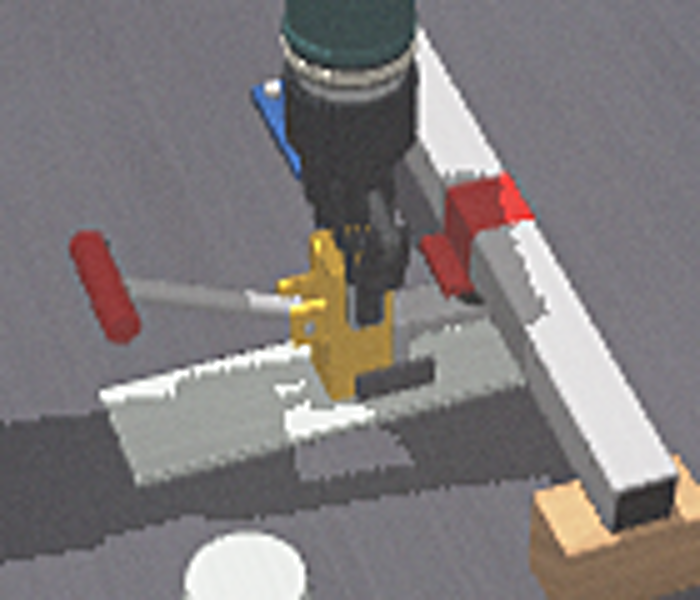

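Call:
carry_out(rotation=[[0,0,0],[0,0,0],[0,0,0],[0,0,0],[0,0,0],[0,0,0],[0,0,0],[0,0,0],[0,0,0]], slide=[[0,0,0],[0,0,0],[0,0,0],[0,0,0],[0,0,-1],[0,0,-2],[0,0,-3],[0,0,-3],[0,0,-3]], hand=[150,80,0,0,0,0,0,0,0])

```text
t: 10.0
ee_pos: [0.5661, -0.0223, 0.2162]
ee_rot: [0.703, 0.711, 0.0, 0.002]
force: [0.5, -0.6, -0.4]
gripper_width: 0.0851
```

Call:
carry_out(rotation=[[0,0,0],[0,0,0],[0,0,0],[0,0,0],[0,0,0],[0,0,0],[0,0,0]], slide=[[0,-3,0],[0,-4,0],[0,-4,0],[0,-4,0],[0,-4,0],[0,-3,0],[0,0,0]], hand=[0,50,100,150,200,255,255])

```text
t: 10.7
ee_pos: [0.3453, -0.0255, 0.2271]
ee_rot: [0.703, 0.711, 0.009, 0.015]
force: [0.5, -0.5, 0.4]
gripper_width: 0.0001
```

```bash
python3 -c "
from h import *
plan([.565-.149,-.0215,.19],90.6)
c=cams.camera('top');cv2.imwrite('pics/t9.png',cv2.resize(c['color'][130:310,210:350],None,fx=3.3,fy=3.3,interpolation=cv2.INTER_CUBIC))
c=cams.camera('side');cv2.imwrite('pics/s9.png',cv2.resize(c['color'][140:310,150:380],None,fx=3.4,fy=3.4,interpolation=cv2.INTER_CUBIC))
"
```

```text
t 10.7 pos [ 0.3453 -0.0255  0.2271] F [ 0.5 -0.5  0.4] w 0.0001
rot [1.93 0.5  0.03] slide cm [0.33 7.07 3.71]
```

View pics/t9.png

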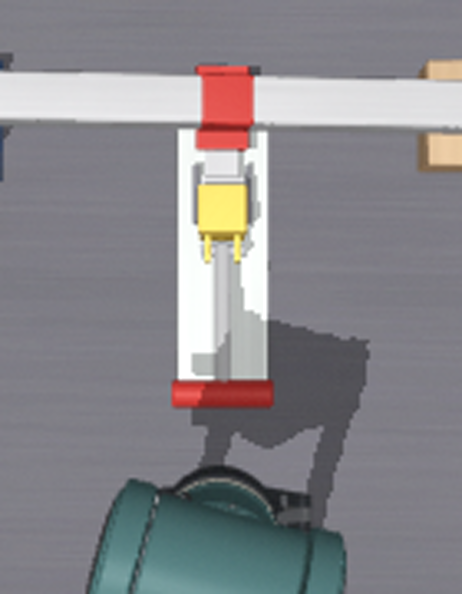

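View pics/s9.png

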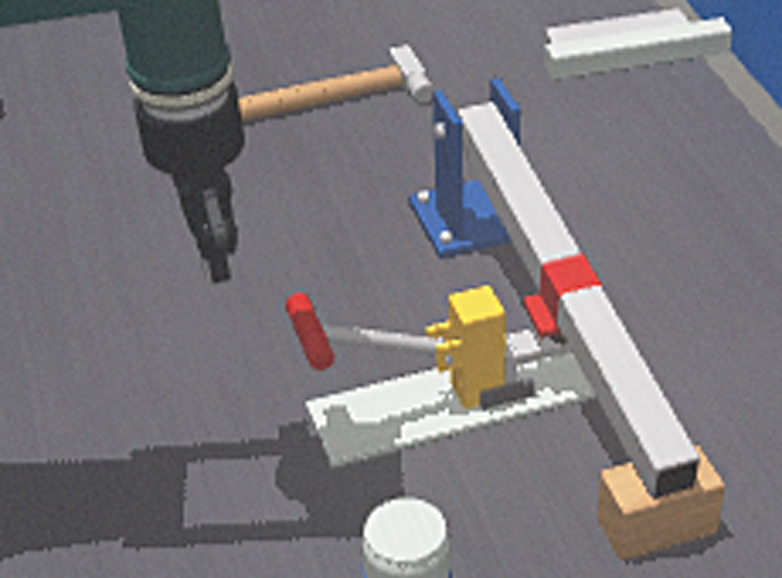

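```bash
python3 -c "
from h import *
c=cams.camera('top')
f=lambda x,y:(210+(x+.5)/3.3-.5,130+(y+.5)/3.3-.5)
a=[onz(c,f(*p),.112)[:2] for p in((198,183),(246,184),(247,234),(198,233))];print('tower',np.round(a,4),np.mean(a,0))
m=masks(c)['red']
for A,ce,r in blobs(m,60): print(A,ce,r,onz(c,ce,.130))
print('pad',[onz(c,f(*p),z)[:2].round(4) for p,z in(((196,148),.073),((248,148),.073),((197,67),.083),((249,67),.083))])
print('base',[onz(c,f(*p),.008)[:2].round(4) for p in((178,130),(178,381),(268,130),(268,381))])
"
```

```text
tower [[ 0.5843 -0.002 ]
 [ 0.5842 -0.0408]
 [ 0.5436 -0.0424]
 [ 0.5437 -0.0028]] [ 0.56394756 -0.02198888]
365 [278.  162.1] ((278.0, 162.0), (24.0, 16.0), 90.0) [ 0.6436306  -0.02308447  0.13      ]
219 [277. 249.] ((277.0, 248.5), (7.0, 30.0), 90.0) [ 0.41534186 -0.02486478  0.13      ]
pad [array([0.6178, 0.0011]), array([ 0.6187, -0.0425]), array([0.6844, 0.0014]), array([ 0.6852, -0.042 ])]
base [array([0.6421, 0.0187]), array([0.4204, 0.0141]), array([ 0.6437, -0.061 ]), array([ 0.422 , -0.0649])]
```

Call:
carry_out(rotation=[[1.9,0.5,0],[0,0,0],[0,0,0],[0,0,0],[0,0,0],[0,0,0]], slide=[[0,0,0],[0,2,0.5],[0,2,1.2],[0,2,1.2],[0,0.5,1.2],[0,0,0]], hand=[255,255,255,255,255,255])

```text
t: 11.45
ee_pos: [0.4216, -0.0254, 0.1843]
ee_rot: [0.703, 0.712, -0.002, -0.003]
force: [-0.0, 0.4, -0.5]
gripper_width: -0.0
```

```bash
python3 -c "
from h import *
plan([.412,-.0245,.172],90.6)
"
```

```text
t 11.45 pos [ 0.4216 -0.0254  0.1843] F [-0.   0.4 -0.5] w -0.0
rot [-0.41 -0.12  0.13] slide cm [ 0.1  -0.96  1.23]
```

Call:
carry_out(rotation=[[-0.4,0,0],[0,0,0],[0,0,0],[0,0,0]], slide=[[0,-1,0.3],[0,0,0.5],[0,0,0.5],[0,0,0]], hand=[255,255,255,255])

```text
t: 11.85
ee_pos: [0.4097, -0.0256, 0.1707]
ee_rot: [0.703, 0.712, 0.0, -0.001]
force: [0.3, -0.4, 0.2]
gripper_width: -0.0001
```

```bash
python3 -c "
from h import *
plan([.411,-.0245,.163],90.6)
c=cams.camera('side');cv2.imwrite('pics/s10.png',cv2.resize(c['color'][140:310,150:380],None,fx=3.4,fy=3.4,interpolation=cv2.INTER_CUBIC))
"
```

```text
t 11.85 pos [ 0.4097 -0.0256  0.1707] F [ 0.3 -0.4  0.2] w -0.0001
rot [-0.09 -0.12  0.13] slide cm [0.11 0.13 0.77]
```

View pics/s10.png

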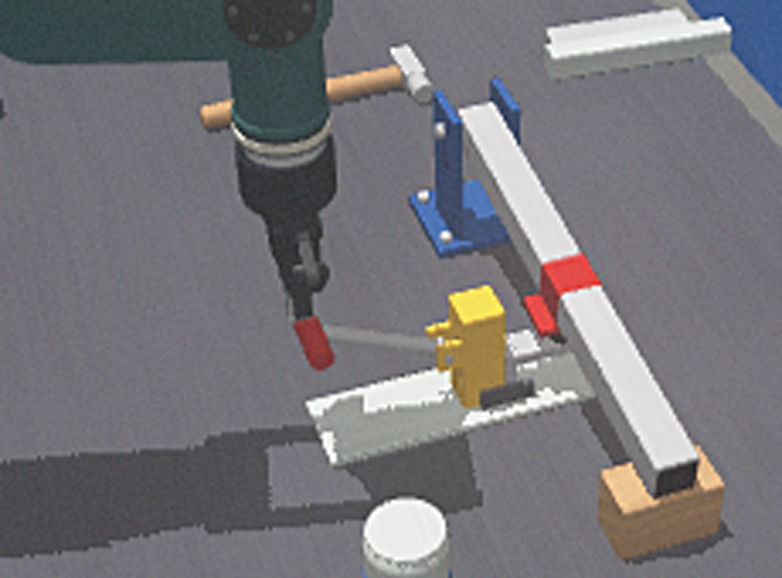

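Call:
carry_out(rotation=[[0,0,0],[0,0,0],[0,0,0],[0,0,0]], slide=[[0,0,0.7],[0,0,0.7],[0,0,0.7],[0,0,0.7]], hand=[255,255,255,255])

```text
t: 12.3
ee_pos: [0.4087, -0.026, 0.1451]
ee_rot: [0.703, 0.712, -0.0, -0.001]
force: [-2.9, -0.9, 5.7]
gripper_width: 0.0001
```

```bash
python3 -c "
from h import *
plan([.405,-.0245,.083],90.6)
"
```

```text
t 12.3 pos [ 0.4087 -0.026   0.1451] F [-2.9 -0.9  5.7] w 0.0001
rot [-0.07 -0.02  0.13] slide cm [ 0.15 -0.37  6.21]
```

Call:
carry_out(rotation=[[0,0,0],[0,0,0],[0,0,0],[0,0,0]], slide=[[0,-0.15,0.8],[0,-0.1,0.8],[0,-0.1,0.8],[0,0,0.8]], hand=[255,255,255,255])

```text
t: 12.7
ee_pos: [0.4019, -0.0262, 0.1176]
ee_rot: [0.702, 0.712, -0.003, -0.003]
force: [-9.0, 0.8, 13.4]
gripper_width: 0.0001
```

```bash
python3 -c "
from h import *
plan([.405,-.0245,.083],90.6)
c=cams.camera('side');cv2.imwrite('pics/s11.png',cv2.resize(c['color'][140:310,150:380],None,fx=3.4,fy=3.4,interpolation=cv2.INTER_CUBIC))
"
```

```text
t 12.7 pos [ 0.4019 -0.0262  0.1176] F [-9.   0.8 13.4] w 0.0001
rot [-0.5   0.05  0.15] slide cm [0.17 0.31 3.46]
```

View pics/s11.png

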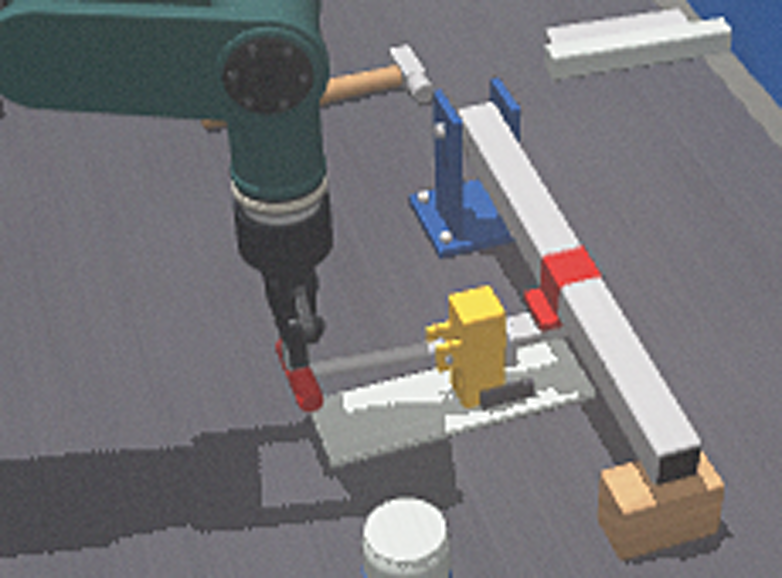

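Call:
carry_out(rotation=[[-0.4,0,0],[0,0,0],[0,0,0]], slide=[[0,-0.2,0.6],[0,-0.1,0.7],[0,0,0.7]], hand=[255,255,255])

```text
t: 13.05
ee_pos: [0.4, -0.0263, 0.102]
ee_rot: [0.702, 0.712, 0.0, 0.001]
force: [-8.1, 1.5, 12.2]
gripper_width: 0.0002
```

```bash
python3 -c "
from h import *
plan([.405,-.0245,.083],90.6)
"
```

```text
t 13.05 pos [ 0.4    -0.0263  0.102 ] F [-8.1  1.5 12.2] w 0.0002
rot [0.15 0.09 0.17] slide cm [0.17 0.51 1.9 ]
```

Call:
carry_out(rotation=[[0,0,0],[0,0,0],[0,0,0]], slide=[[0,-0.2,0.5],[0,-0.2,0.7],[0,0,0.7]], hand=[255,255,255])

```text
t: 13.35
ee_pos: [0.3996, -0.0263, 0.089]
ee_rot: [0.702, 0.712, 0.004, 0.005]
force: [-7.5, 1.5, 11.2]
gripper_width: 0.0001
```

```bash
python3 -c "
from h import *
plan([.405,-.0245,.083],90.6)
c=cams.camera('side');cv2.imwrite('pics/s12.png',cv2.resize(c['color'][140:310,150:380],None,fx=3.4,fy=3.4,interpolation=cv2.INTER_CUBIC))
"
```

```text
t 13.35 pos [ 0.3996 -0.0263  0.089 ] F [-7.5  1.5 11.2] w 0.0001
rot [0.76 0.12 0.19] slide cm [0.18 0.54 0.6 ]
```

View pics/s12.png

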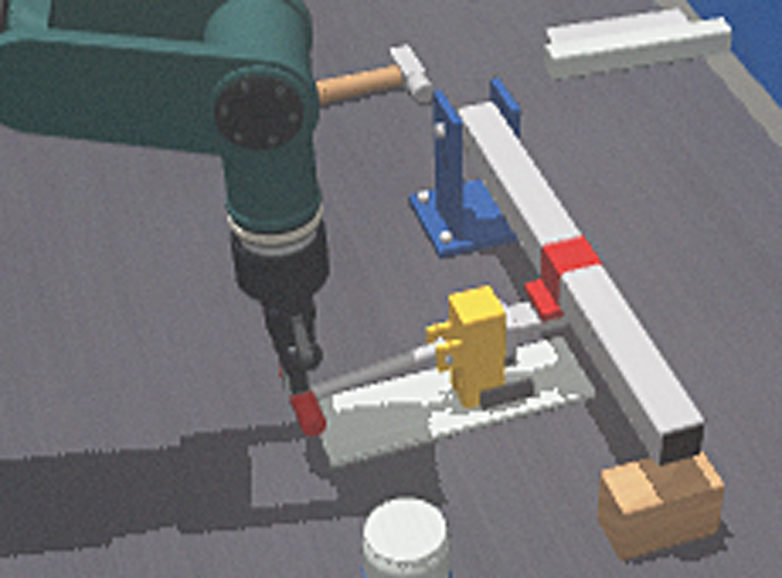

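Call:
carry_out(rotation=[[0.6,0,0],[0,0,0],[0,0,0]], slide=[[0,0.1,0.6],[0,0,0.7],[0,0,0.7]], hand=[255,255,255])

```text
t: 13.7
ee_pos: [0.4011, -0.0263, 0.0793]
ee_rot: [0.702, 0.712, -0.0, 0.001]
force: [-23.7, 4.7, 52.9]
gripper_width: 0.0002
```

```bash
python3 -c "
from h import *
plan([.405,-.0245,.083],90.6)
"
```

```text
t 13.7 pos [ 0.4011 -0.0263  0.0793] F [-23.7   4.7  52.9] w 0.0002
rot [0.07 0.13 0.24] slide cm [ 0.17  0.4  -0.37]
```

Call:
carry_out(rotation=[[0,0,0],[0,0,0]], slide=[[0,-0.1,0],[0,0,0.0]], hand=[255,255])

```text
t: 13.9
ee_pos: [0.4004, -0.0262, 0.0856]
ee_rot: [0.702, 0.713, -0.0, 0.002]
force: [-5.5, 0.7, 8.5]
gripper_width: -0.0004
```

```bash
python3 -c "
from h import *
plan([.405,-.0245,.083],90.6)
c=cams.camera('side');a=cv2.resize(c['color'][140:310,150:380],None,fx=3.4,fy=3.4,interpolation=cv2.INTER_CUBIC);cv2.imwrite('pics/s13.png',a)
c=cams.camera('top');cv2.imwrite('pics/t13.png',cv2.resize(c['color'][130:310,210:350],None,fx=3.3,fy=3.3,interpolation=cv2.INTER_CUBIC))
"
```

```text
t 13.9 pos [ 0.4004 -0.0262  0.0856] F [-5.5  0.7  8.5] w -0.0004
rot [0.13 0.16 0.28] slide cm [0.16 0.46 0.26]
```

View pics/s13.png

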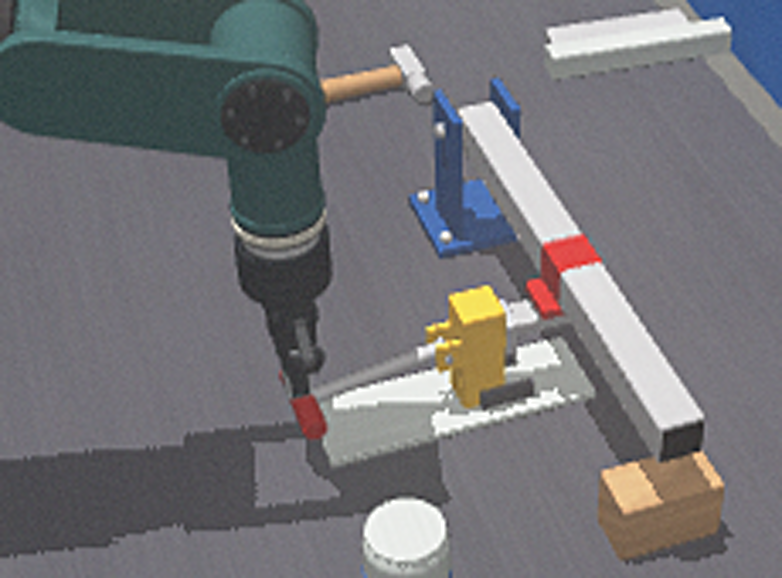

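View pics/t13.png

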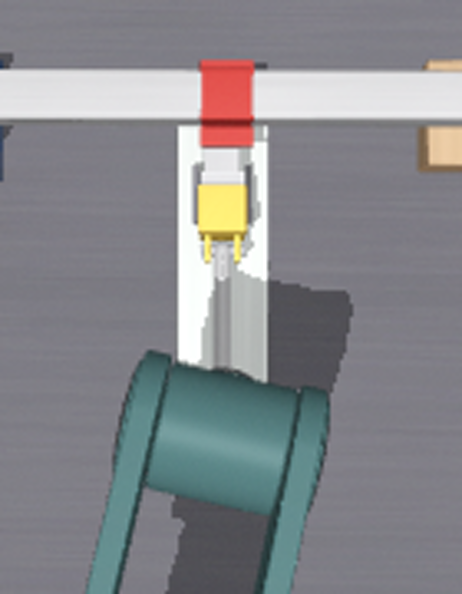

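Call:
carry_out(rotation=[[0,0,0],[0,0,0],[0,0,0],[0,0,0],[0,0,0],[0,0,0],[0,0,0],[0,0,0],[0,0,0],[0,0,0],[0,0,0],[0,0,0],[0,0,0]], slide=[[0,0,-0.6],[0,0,-0.8],[0,0,-0.8],[0,0,-0.8],[0,0.1,-0.8],[0,0.1,-0.8],[0,0.2,-0.8],[0,0.2,-0.8],[0,0.2,-0.8],[0,0.2,-0.8],[0,0.2,-1],[0,0,-1.3],[0,0,0]], hand=[255,255,255,255,255,255,255,255,255,255,255,255,255])

```text
t: 15.3
ee_pos: [0.417, -0.0257, 0.1991]
ee_rot: [0.702, 0.713, 0.005, 0.008]
force: [-0.6, 0.8, 0.9]
gripper_width: 0.0002
```

```bash
python3 -c "
from h import *
plan([.411,-.0245,.17],90.6)
c=cams.camera('side');a=cv2.resize(c['color'][140:310,150:380],None,fx=3.4,fy=3.4,interpolation=cv2.INTER_CUBIC);cv2.imwrite('pics/s14.png',a)
c=cams.camera('top');cv2.imwrite('pics/t14.png',cv2.resize(c['color'][130:310,210:350],None,fx=3.3,fy=3.3,interpolation=cv2.INTER_CUBIC))
"
```

```text
t 15.3 pos [ 0.417  -0.0257  0.1991] F [-0.6  0.8  0.9] w 0.0002
rot [1.04 0.24 0.3 ] slide cm [ 0.13 -0.6   2.91]
```

View pics/s14.png

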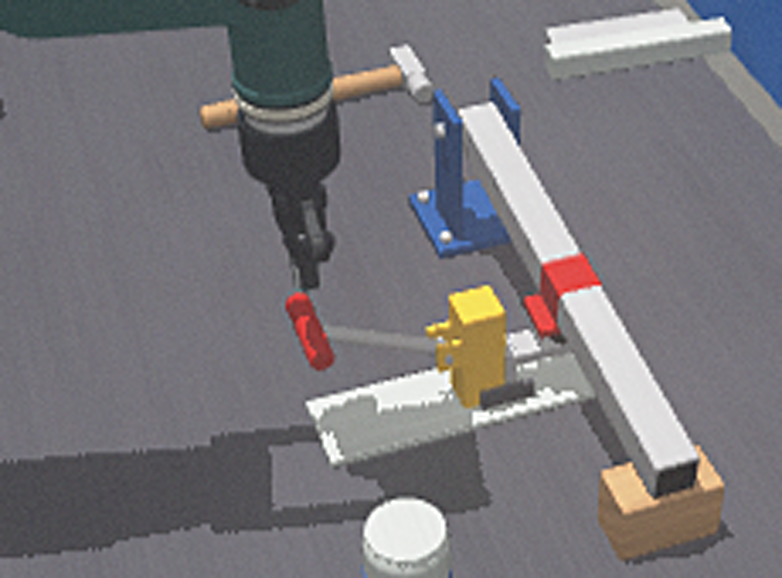

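View pics/t14.png

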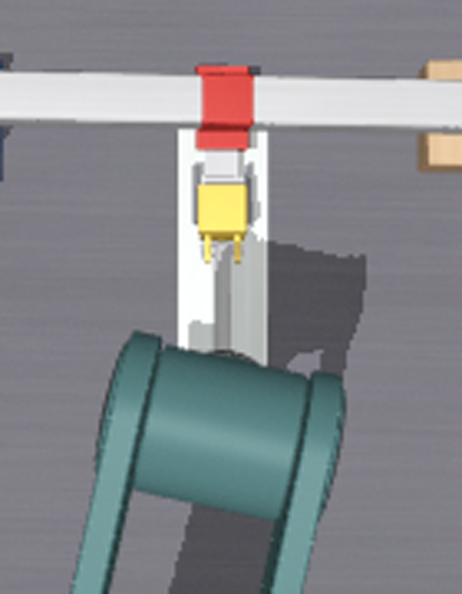

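Call:
carry_out(rotation=[[1,0.2,0.3],[0,0,0],[0,0,0],[0,0,0],[0,0,0]], slide=[[0,-0.5,0],[0,0,1],[0,0,1],[0,0,0.6],[0,0,0]], hand=[255,255,255,255,255])

```text
t: 15.9
ee_pos: [0.4085, -0.0253, 0.1659]
ee_rot: [0.704, 0.711, -0.003, -0.004]
force: [-0.8, -0.6, -0.4]
gripper_width: -0.0001
```

```bash
python3 -c "
from h import *
plan([.409,-.0245,.163],90.6)
"
```

```text
t 15.9 pos [ 0.4085 -0.0253  0.1659] F [-0.8 -0.6 -0.4] w -0.0001
rot [-0.56 -0.09 -0.04] slide cm [0.08 0.05 0.29]
```

Call:
carry_out(rotation=[[-0.5,0,0],[0,0,0],[0,0,0],[0,0,0],[0,0,0],[0,0,0],[0,0,0]], slide=[[0,0,0.5],[0,-0.1,0.7],[0,-0.2,0.8],[0,-0.2,0.8],[0,-0.2,0.8],[0,-0.1,0.8],[0,-0.1,0.8]], hand=[255,255,255,255,255,255,255])

```text
t: 16.6
ee_pos: [0.396, -0.0257, 0.1204]
ee_rot: [0.703, 0.711, -0.002, -0.002]
force: [-6.4, 0.7, 12.8]
gripper_width: -0.0
```

```bash
python3 -c "
from h import *
plan([.403,-.0245,.083],90.6)
"
```

```text
t 16.6 pos [ 0.396  -0.0257  0.1204] F [-6.4  0.7 12.8] w -0.0
rot [-0.28  0.03 -0.01] slide cm [0.12 0.7  3.74]
```

Call:
carry_out(rotation=[[0,0,0],[0,0,0],[0,0,0],[0,0,0],[0,0,0]], slide=[[0,0.1,0.7],[0,0.1,0.8],[0,0.1,0.8],[0,0.1,0.7],[0,0.1,0.7]], hand=[255,255,255,255,255])

```text
t: 17.1
ee_pos: [0.3941, -0.0258, 0.0899]
ee_rot: [0.703, 0.711, -0.008, -0.006]
force: [-6.6, 0.2, 11.9]
gripper_width: 0.0
```

```bash
python3 -c "
from h import *
plan([.403,-.0245,.083],90.6)
"
```

```text
t 17.1 pos [ 0.3941 -0.0258  0.0899] F [-6.6  0.2 11.9] w 0.0
rot [-1.12  0.11  0.04] slide cm [0.12 0.9  0.69]
```

Call:
carry_out(rotation=[[-1,0,0],[0,0,0],[0,0,0]], slide=[[0,0.3,0.4],[0,0.1,0.4],[0,0,0.4]], hand=[255,255,255])

```text
t: 17.4
ee_pos: [0.3945, -0.0257, 0.081]
ee_rot: [0.703, 0.711, -0.004, -0.003]
force: [-6.4, 1.5, 20.8]
gripper_width: 0.0003
```

```bash
python3 -c "
from h import *
plan([.403,-.0245,.083],90.6)
"
```

```text
t 17.4 pos [ 0.3945 -0.0257  0.081 ] F [-6.4  1.5 20.8] w 0.0003
rot [-0.59  0.13  0.08] slide cm [ 0.11  0.86 -0.2 ]
```

Call:
carry_out(rotation=[[0,0,0],[0,0,0]], slide=[[0,0.1,0.4],[0,0,0.4]], hand=[255,255])

```text
t: 17.6
ee_pos: [0.3947, -0.0257, 0.0802]
ee_rot: [0.703, 0.711, -0.005, -0.004]
force: [-12.2, 1.8, 28.0]
gripper_width: -0.0001
```

```bash
python3 -c "
from h import *
plan([.403,-.0245,.083],90.6)
c=cams.camera('side');a=cv2.resize(c['color'][140:310,150:380],None,fx=3.4,fy=3.4,interpolation=cv2.INTER_CUBIC);cv2.imwrite('pics/s15.png',a)
c=cams.camera('top');cv2.imwrite('pics/t15.png',cv2.resize(c['color'][130:310,210:350],None,fx=3.3,fy=3.3,interpolation=cv2.INTER_CUBIC))
plan([.403,-.0245,.083],90.6)
"
```

```text
t 17.6 pos [ 0.3947 -0.0257  0.0802] F [-12.2   1.8  28. ] w -0.0001
rot [-0.73  0.15  0.11] slide cm [ 0.12  0.83 -0.28]
t 17.7 pos [ 0.3947 -0.0257  0.0804] F [-12.5   2.5  26.5] w -0.0002
rot [-0.72  0.16  0.11] slide cm [ 0.11  0.83 -0.26]
```

View pics/s15.png

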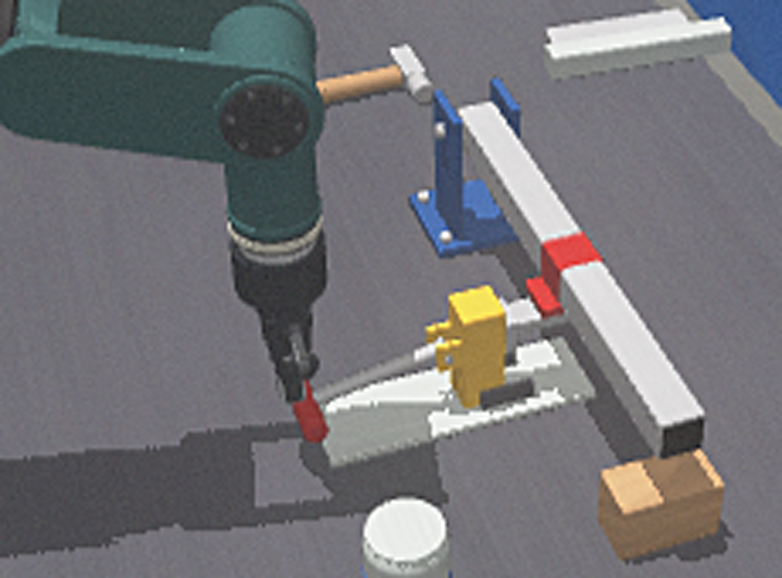

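View pics/t15.png

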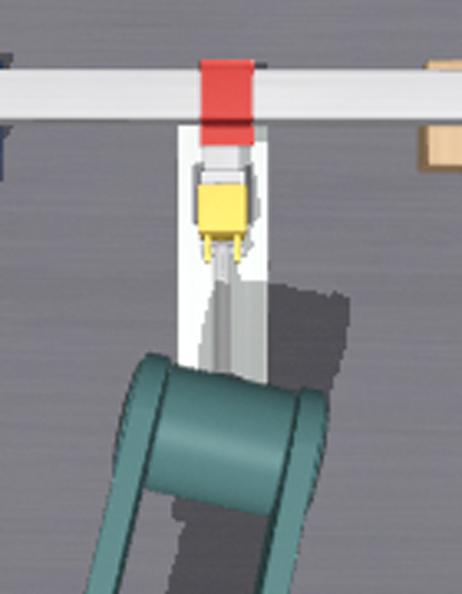

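```bash
python3 -c "
from h import *
for i in range(20): cams.camera('side')
plan([.403,-.0245,.083],90.6)
c=cams.camera('top');o=c['color']
# rail end corner & level check: free-end top from side
cs=cams.camera('side');g=lambda x,y:(150+(x+.5)/3.4-.5,140+(y+.5)/3.4-.5)
cv2.imwrite('pics/s16.png',cv2.resize(cs['color'][140:310,150:380],None,fx=3.4,fy=3.4,interpolation=cv2.INTER_CUBIC))
"
```

```text
t 18.7 pos [ 0.3947 -0.0257  0.0804] F [-12.    2.4  25.6] w 0.0001
rot [-0.7   0.16  0.11] slide cm [ 0.11  0.83 -0.26]
```

View pics/s16.png

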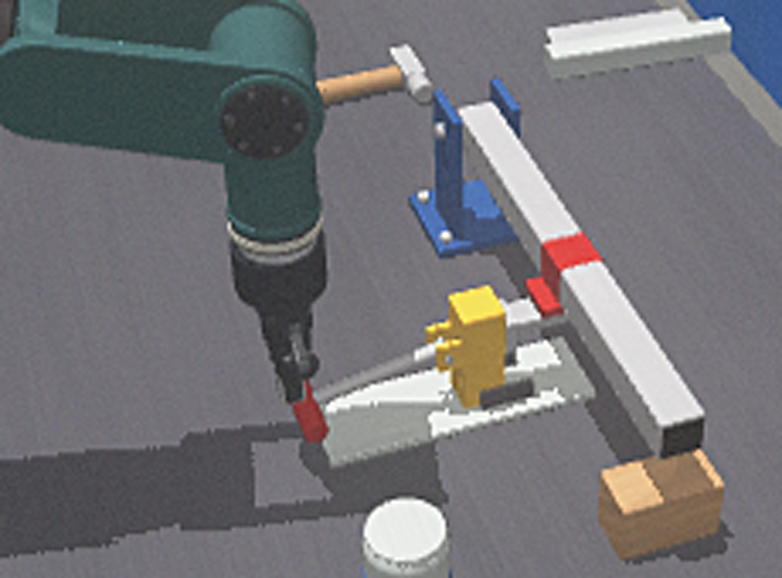

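Held steady for a full second: rail level and clear of its packing, handle at its stop, jack flat. Handing in.

```bash
python3 -c "
from station import ticket
print(ticket.close_job())"
```

```text
the job is handed in; nothing more can be done
None
```

I set the jack flat under the rail with its saddle centred on the red pad. I then did one full pump: handle down to the stop, then back up until the rail rested on its packing again. Finally I pressed the handle down to the stop and handed the job in at about 19 s while still holding it.

**Last checks**
- **Centring:** before pumping, the top picture put the saddle about 2.5 mm short of the pad's centre towards the robot and within 1 mm along the rail. The jack showed no visible shift after either press.
- **Final hold:** over one second before hand-in the arm's position did not change and the downward push stayed at about 26 N. The rail looked level and clear of its block.
- **Other objects:** the arm touched neither the rail nor the jig, and the can, bolt bin and hammer were not touched.

**What was less clean**
- **Peak force:** the first press briefly reached about 53 N downward through the fingertips as the handle hit its stop. This is under the 120 N wrist limit. It would only break the 40 N limit if that limit covers the fingertips as well as the arm and gripper body. I kept the second press below 30 N.
- **Side push:** the fingertips ended about 8 mm behind where I meant to press, resting on the robot side of the bar. They push the handle towards the rail with about 12 N, but neither the bar nor the jack slipped.

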